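Pin the two-tier vial rack

TASK

The two tiers of the blue rectangular vial rack are stacked but not yet locked together. Take the longer of the two steel pins from its stand and push it down through the hole in the middle of the rack, keeping hold of it until it is well into the lower tier, so that it ends with its flange down on the upper tier; then let go. Leave the shorter pin in the stand, and leave the rack where it is, still stacked.

Things in the scene. Friction and masses are not known exactly. Their poses are not given: they have to be found in the camera images.
- long_pin: longer steel pin, upright (lean up to 5 degrees) in either pocket of a grey stand 45 mm high, pockets 80 mm apart, 40 mm deep. Origin: centre of the tip, lower end; z up along the pin. From the tip: 12 mm taper from 6 mm diameter, 16 mm shank to 74, 44 mm flange 74 to 79, round 24 mm grip head 79 to 124 mm. 120 g. Head top about 129 mm above the bench in the stand. Yaw is meaningless.
- short_pin: shorter steel pin in the other pocket of the same stand, head top about 97 mm above the bench; stays there. Same diameters and head as the long pin, but flange at 42 to 47 mm and head at 47 to 92 mm from the tip. Origin: centre of its tip; z up along the pin.
- upper_tier: upper tier of the vial rack: loose blue block 110 (x) x 160 (y) x 40 mm (z), 500 g, with ten white vial caps, 24 mm wide, 4 mm proud of its top, centred 46 mm or more from the middle. A 26 mm round hole goes straight through its centre. Origin: centre of its underside, z up; mouth of the hole at z = 40 mm, 80 mm above the bench.
- lower_tier: lower tier: loose blue block 120 (x) x 170 (y) x 40 mm (z), 700 g, on the bench under the upper tier, which four 8 mm high edge lips locate within 2 mm. A 26 mm hole goes straight through its centre, in line with that of the upper tier. Origin: centre of its underside, on the bench; z up. With the pin fully in, its tip is 6 mm above this origin.
Not all that is in view belongs to the job. What is shaped like the upper_tier but turquoise is not meant.

How it is judged (in metres and radians):
On the way, in this order (a step that is already met when the one before it is completed fails the run):
1. the long pin is held in the gripper, lifted clear of its stand (height (world z) of long_pin above 0.055 m and contact force between long_pin and the fingers above 0.5 N), for 0.1 s.
2. the long pin, still held, reaches through the upper tier and at least 15 mm into the hole of the lower tier (z of long_pin in the frame of lower_tier below 0.025 m and x of long_pin in the frame of lower_tier between -0.014 and 0.014 m and y of long_pin in the frame of lower_tier between -0.014 and 0.014 m and contact force between long_pin and the fingers above 0.5 N), for 0.05 s.
At the end, for the whole second after the job is handed in: Long pin in both tiers at rest: tip within 6 mm of fully home, 14 mm of the hole axis in x and y, 10 degrees of upright to the rack. Upper tier on the lower within 10 mm sideways, 6 mm in height; lower tier level within 5 degrees, moved under 50 mm; short pin moved under 30 mm (z of long_pin in the frame of lower_tier between -0.002 and 0.012 m and x of long_pin in the frame of lower_tier between -0.014 and 0.014 m and y of long_pin in the frame of lower_tier between -0.014 and 0.014 m and angle between the z axis of long_pin and the z axis of lower_tier, either way round below 0.17 rad and x of upper_tier in the frame of lower_tier between -0.01 and 0.01 m and y of upper_tier in the frame of lower_tier between -0.01 and 0.01 m and z of upper_tier in the frame of lower_tier between 0.034 and 0.046 m and angle between lower_tier's own z axis and vertical below 0.09 rad and linear speed of long_pin below 0.02 m/s and distance of short_pin from where it was at the start of the episode below 0.03 m and distance of lower_tier from where it was at the start of the episode below 0.05 m); the robot touches nothing.
It fails at once if the short pin is moved by more than 30 mm (distance of short_pin from where it was at the start of the episode above 0.03 m).
It fails at once if the lower tier is pushed more than 50 mm away (distance of lower_tier from where it was at the start of the episode above 0.05 m).
It also fails if it takes over 43 s, if anything falls off the work surface, if the arm or the gripper's body presses on something with over 40 N, if the wrist force passes 120 N, or if a joint passes its speed limit or range.

ROBOT

A 6-joint arm with a two-finger parallel gripper is mounted at the origin on a cart in front of the work surface, level with it; the furniture and walls round the work are solid. World frame = base frame: x ahead of the robot, y to its left, z up, the work surface at z = 0. Lengths are in mm, angles in rad, forces in N, time in s.
With the tool pointing down it reaches from about 350 to 775 mm from the base axis. Payload 7.3 kg.
Tool frame: the origin (TCP) lies at the very end of the fingers, on their centre line; the grasp point (between the pads) lies 19 mm behind it; x points along the fingers, z is the direction in which the jaws open and shut, and the axes are right-handed (so a half turn about x gives the same grasp; the last joint's range is limited). The gripper opens to 92 mm and grips with 3 to 60 N. Pads are 19 mm wide; open, the fingers measure 130 mm over their backs; the gripper's body (75 mm by 190 mm) begins 47 mm behind the grasp point.
Start: joints at [-1.493, 0.342, 1.524, -0, 1.275, -0.146], TCP at [116.538, -511.922, 226.741] pointing down, gripper open.
Joint ranges: [-2.53, 2.53], [-0.77, 2.02], [0.04, 2.7], [-1, 4.14], [0.28, 2.66], [-3.11, 3.11]. Speed limits (rad/s): [2.57, 2.57, 3.14, 3.14, 3.14, 3.14].

INTERFACE

Orientations are given as [roll, pitch, yaw] about the fixed x, y, z axes, in that order (R = Rz(yaw) Ry(pitch) Rx(roll)).
In Python, from plant import * gives the robot as it stands.
- The arm moves only by the tool carry_out, never from a script. Its argument "rows" is a list of rows, each a list of 4 numbers: the shift along the world's x, y, z in mm, then the turn about the world's z in degrees. In form: [[x, y, z, twist], ...]. A call has 1 to 20 rows; each row is the pose to reach, as a shift and turn from the pose measured when the call began; what a row does not reach only later rows make up. A row lasts 1/12 s, in which the tool goes at most 41.7 mm and 7.16 degrees, less where a joint would pass 70% of its speed; a pose out of reach is approached as far as the arm can. A call with a gripper value outside its range is refused whole. "hand" is the finger opening in mm, from 0 to 91.8, set as the call begins (left out, the last holds). The fingers move at their own pace and stop on an object; the grip force is fixed at half the most. Time passes only in rows, so rows that repeat a pose let the fingers close. It gives the time, the measured TCP pose, the force and the opening at its end, in the units of the state.
- get_obs(): the state, without advancing time (a new reading comes with each control period).
- capture(name): name is "scene" or "top"; returns the picture (480x640x3 uint8, red, green, blue); there is no depth.
- camera_info(name): a dict with "camera_matrix" (3x3 intrinsics, pixels), "dist" ([k1, k2, p1, p2, k3] as OpenCV has them; the pictures are not rectified), "pose" (4x4, takes a point from camera to world coordinates). Camera axes: x right, y down, z forward; pixel columns grow to the right and rows downward; lengths in mm; the calibration is good to about 2 mm. A picture is of the moment at which its call begins. camera_info takes no time and is no camera call.
- close_job(): hands the job in, once; it reports no verdict.
The state is a dict: "time": time; "joint_positions": joint angles; "dq": joint speeds; "tau": joint torques, N m; "tool_pos": TCP position; "tcp_rot": TCP orientation; "contact_force": force on the tool from outside, world axes, zero at the start; "moment": the same for the moment, N m; "grip_width": finger opening in mm.
Only numpy, scipy, OpenCV 4.12 (cv2) and the standard library are available. Lean on these libraries where they do the work, as an engineer would, in place of code of your own. Each camera call takes 0.05 s, during which the arm holds its last target. There are 200 camera calls.

## Working session

There is one attempt and no reset: what is moved stays moved. The work goes in short steps, Python scripts to look and compute and a tool call to move; the robot and the scene stay as the last step left them, time stands still between calls to the robot, and variables do not carry over. Pictures are saved under pics/ and viewed, about 8 in all and at most 12, crops included, and the job is handed in when it is done.

Besides the shell and the picture viewer there is one more tool, called as name(argument=value, ...) on one line, values as JSON. carry_out: Moves the arm, as the interface text tells. Its arguments: {"type":"object","properties":{"rows":{"type":"array"},"hand":{"type":"number"}},"required":["rows"]}

```bash
mkdir -p pics
python3 - <<'E'
from plant import *
import cv2
o=get_obs();print(o['time'],o['tool_pos'],o['tcp_rot'],o['grip_width'])
for n in('scene','top'):
    cv2.imwrite(f'pics/{n}0.png',capture(n)[:,:,::-1]);c=camera_info(n);print(c)
E
```

```text
0.0 [ 116.49346653 -511.5017646   226.04149725] [3.01524869 1.5692618  1.66827007] 91.89368431906829
{'camera_matrix': array([[558.87578902,   0.        , 320.64209562],
       [  0.        , 558.87578902, 239.262242  ],
       [  0.        ,   0.        ,   1.        ]]), 'dist': array([-0.09992829,  0.        ,  0.        ,  0.        ,  0.        ]), 'pose': array([[-8.78223372e-01, -2.08715996e-01,  4.30303779e-01,
         1.17138162e+02],
       [-4.77618229e-01,  4.29020172e-01, -7.66695845e-01,
         6.04391488e+02],
       [-2.45873141e-02, -8.78851139e-01, -4.76462107e-01,
         4.49795243e+02],
       [ 0.00000000e+00,  0.00000000e+00,  0.00000000e+00,
         1.00000000e+00]])}
{'camera_matrix': array([[532.61119625,   0.        , 319.7952162 ],
       [  0.        , 532.61119625, 247.47764446],
       [  0.        ,   0.        ,   1.        ]]), 'dist': array([-0.03962133,  0.        ,  0.        ,  0.        ,  0.        ]), 'pose': array([[ 1.80864031e-02, -9.86977302e-01,  1.59839569e-01,
         3.73770091e+02],
       [-9.99239615e-01, -2.33659419e-02, -3.12125707e-02,
        -1.26394607e+01],
       [ 3.45409009e-02, -1.59153507e-01, -9.86649425e-01,
         8.86804540e+02],
       [ 0.00000000e+00,  0.00000000e+00,  0.00000000e+00,
         1.00000000e+00]])}
```

Create h.py:
```python
from plant import *
import numpy as np, cv2
def ray(n,uv):
    c=camera_info(n);K=np.array(c['camera_matrix']);D=np.array(c['dist']);P=np.array(c['pose'])
    p=cv2.undistortPoints(np.array([[uv]],float),K,D)[0,0]
    return P[:3,3],P[:3,:3]@np.r_[p,1]
def atz(n,uv,z):
    o,d=ray(n,uv);return o+d*(z-o[2])/d[2]
def proj(n,X):
    c=camera_info(n);K=np.array(c['camera_matrix']);D=np.array(c['dist']);P=np.linalg.inv(np.array(c['pose']))
    return cv2.projectPoints(np.atleast_2d(np.array(X,float)),cv2.Rodrigues(P[:3,:3])[0],P[:3,3],K,D)[0][:,0]
```

```text
(no output)
```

View pics/scene0.png

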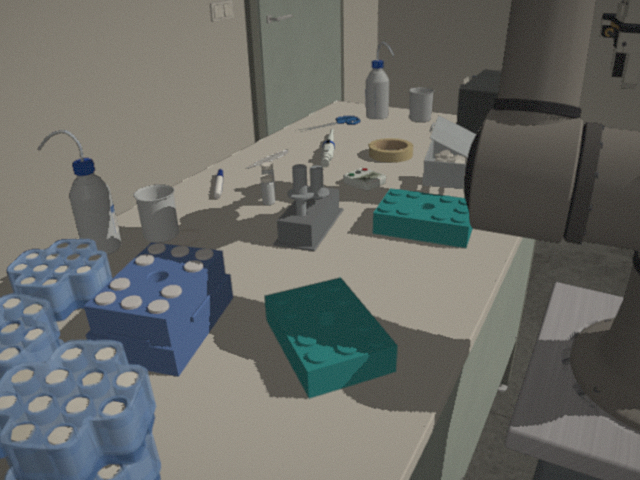

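View pics/top0.png

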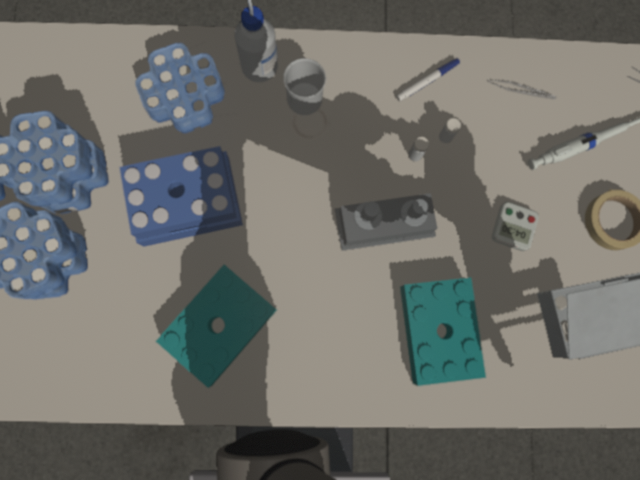

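The top view shows the blue rectangular rack with its hole near (176,190). The stand is near (390,220), with one pin at (370,213) and one at (416,210). Two turquoise blocks, at (217,325) and (445,330), are decoys. I'll enlarge the stand and rack to tell the pins apart.

Run:
```python
import cv2,numpy as np
t=cv2.imread('pics/top0.png');s=cv2.imread('pics/scene0.png')
a=lambda i,x,y,w,h,k:cv2.convertScaleAbs(cv2.resize(i[y:y+h,x:x+w],None,fx=k,fy=k,interpolation=cv2.INTER_CUBIC),alpha=1.7)
im=np.zeros((600,800,3),np.uint8)
im[:300,:400]=a(t,340,180,100,75,4)
im[:300,400:]=a(s,265,155,100,75,4)
im[300:,:400]=a(t,110,140,134,100,3)[:300,:400]
im[300:,400:]=a(s,90,225,134,100,3)[:300,:400]
cv2.imwrite('pics/c1.png',im)
```

```text
(no output)
```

View pics/c1.png

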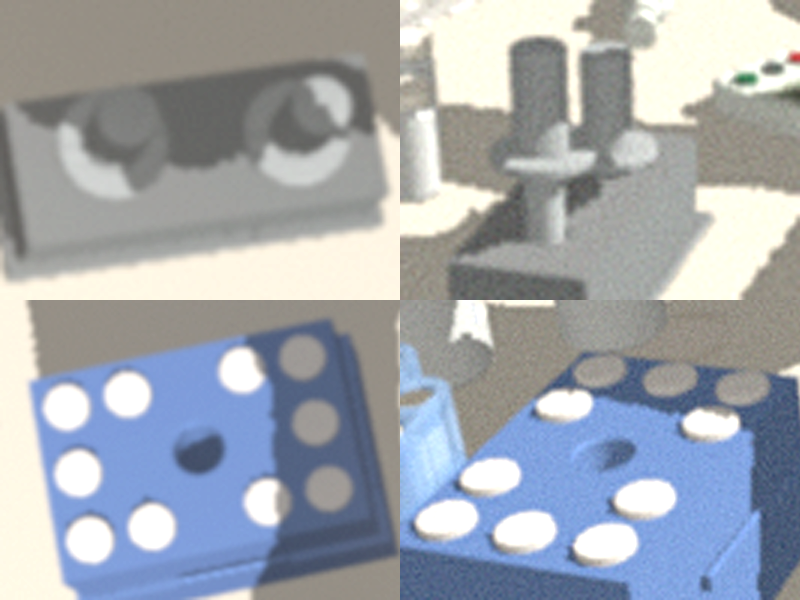

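Crop: in the scene view the left (nearer) pin, at scene (300,167), has bare shank between flange and stand. The other pin's flange, around scene (315,190), sits on the stand. So the near pin, at top (370,210), is the long one. The rack hole is at top (176.5,190), and the rack is the only rectangular one that is blue with round white caps. Next I'll compute positions.

Run:
```python
from h import *
np.set_printoptions(precision=1,suppress=True)
def tri(a,b):
    o1,d1=ray('top',a);o2,d2=ray('scene',b)
    s=np.linalg.lstsq(np.c_[d1,-d2],o2-o1,rcond=None)[0]
    p,q=o1+s[0]*d1,o2+s[1]*d2;return (p+q)/2,np.linalg.norm(p-q)
head=(340+120/4,180+118/4);hs=(265+138/4,155+46/4)
print('head z129',atz('top',head,129),atz('scene',hs,129),tri(head,hs))
fl=(340+113/4,180+143/4);fs=(265+150/4,155+163/4)
print('flange z84',atz('top',fl,84),atz('scene',fs,84),tri(fl,fs))
# short
print('short flange z52',atz('top',(340+298/4,180+130/4),52),'head97',atz('top',(340+322/4,180+105/4),97))
h=(110+200/3,140+150/3);h2=(90+(604-400)/3,225+(455-300)/3)
print('hole z80',atz('top',h,80),atz('scene',h2,80),tri(h,h2))
# cap corners for hole centre/yaw at z=84
c=lambda x,y:atz('top',(110+x/3,140+(y-300)/3),84)
C=[c(66,407),c(89,540),c(302,357),c(329,489)]
print('caps',np.array(C),np.mean(C,0), np.degrees(np.arctan2(*(C[0]-C[2])[[0,1]])))
o=[(12,105),(378,205)]
print('stand top ends z45',[atz('top',(340+x/4,180+y/4),45) for x,y in[(12,105),(20,262),(362,58),(385,205)]])
```

```text
head z129 [ 554.6 -109.1  129. ] [ 553.4 -110.8  129. ] (array([ 553.7, -109.5,  129.5]), np.float64(1.7955429974133013))
flange z84 [ 555.4 -112.2   84. ] [ 543.9 -100.5   84. ] (array([ 554.9, -114.1,   76.7]), np.float64(4.650243230318439))
short flange z52 [ 570.  -191.3   52. ] head97 [ 569.5 -191.1   97. ]
hole z80 [589.6 185.8  80. ] [588.7 186.4  80. ] (array([589.6, 185.8,  79.5]), np.float64(0.318199474496507))
caps [[609.7 255.4  84. ]
 [539.9 238.3  84. ]
 [639.8 135.1  84. ]
 [569.6 117.6  84. ]] [589.8 186.6  84. ] -14.036053201897454
stand top ends z45 [array([578.9, -75.8,  45. ]), array([514.3, -79.7,  45. ]), array([ 602.6, -219.7,   45. ]), array([ 541.3, -228.1,   45. ])]
```

Triangulation puts the long pin's head top at about (554,-110) and the rack hole at (589.5,186), with the rack yawed about 14°. The pin leans mostly in y, about 3°, so jaws closing along y would straighten it. I'll check which way the jaws point now.

Run:
```python
from h import *
from scipy.spatial.transform import Rotation as R
o=get_obs();M=R.from_euler('xyz',o['tcp_rot']).as_matrix();print(M.round(3),np.degrees(np.arctan2(M[1,2],M[0,2])))
print(np.array([554,-110,230])-o['tool_pos'])
```

```text
[[-0.     0.975  0.222]
 [ 0.001  0.222 -0.975]
 [-1.     0.    -0.001]] -77.17496384131839
[437.49413706 401.54292164   3.87572779]
```

carry_out(hand=60, rows=[[30, 28, 10, 0], [60, 55, 15, 0], [90, 83, 20, 0], [120, 110, 20, 0], [150, 138, 20, 0], [180, 165, 20, 0], [210, 193, 20, 0], [240, 220, 20, 0], [270, 248, 20, 0], [300, 275, 20, 0], [330, 303, 20, 0], [360, 330, 20, 0], [390, 358, 15, 0], [415, 380, 10, 0], [430, 395, 5, 0], [437, 401, 0, 0], [437, 401, -30, 0], [437, 401, -50, 0], [437, 401, -50, 0]])

```text
time: 1.68
tool_pos: [550.6, -110.1, 171.6]
tcp_rot: [-2.221, 1.561, 2.715]
contact_force: [-1.0, 0.2, -0.4]
grip_width: 59.6
```

carry_out(rows=[[3, 0, -10, 0], [3, 0, -30, 0], [3, 0, -55, 0], [3, 0, -70, 0], [3, 0, -80, 0], [3, 0, -81, 0], [3, 0, -81, 0]])

```text
time: 2.27
tool_pos: [553.9, -110.5, 91.0]
tcp_rot: [-2.22, 1.562, 2.716]
contact_force: [0.2, -0.6, 0.5]
grip_width: 60.3
```

Run:
```python
from h import *
o=get_obs();print(o['tool_pos'],o['contact_force'])
s=capture('scene')[:,:,::-1];t=capture('top')[:,:,::-1]
im=np.hstack([cv2.resize(s[110:260,240:370],None,fx=3,fy=3),cv2.resize(t[135:285,320:450],None,fx=3,fy=3)])
cv2.imwrite('pics/c2.png',cv2.convertScaleAbs(im,alpha=1.7))
```

```text
[ 553.92312221 -110.48068912   90.99241983] [ 0.16978628 -0.61893506  0.49325055]
```

View pics/c2.png

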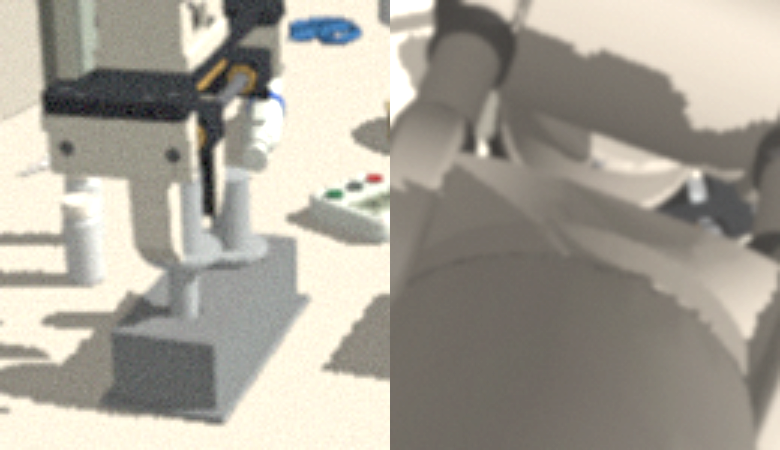

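The scene crop shows the long pin between the fingers: near finger at crop (160,220), head at (195,215). The flange is below the fingertips, and the far finger is in front of the short pin. I'll close now and lift.

carry_out(hand=15, rows=[[0, 0, 0, 0], [0, 0, 0, 0], [0, 0, 0, 0], [0, 0, 0, 0], [0, 0, 0, 0], [0, 0, 0, 0], [0, 0, 0, 0], [0, 0, 0, 0], [0, 0, 0, 0], [0, 0, 0, 0]])

```text
time: 3.2
tool_pos: [554.6, -110.8, 92.0]
tcp_rot: [-2.206, 1.564, 2.73]
contact_force: [-0.3, -1.5, 0.8]
grip_width: 23.5
```

carry_out(rows=[[0, 0, 15, 0], [0, 0, 35, 0], [0, 0, 60, 0], [0, 0, 90, 0], [0, 0, 115, 0], [0, 0, 130, 0], [0, 0, 130, 0], [0, 0, 130, 0]])

```text
time: 3.87
tool_pos: [554.5, -110.5, 221.8]
tcp_rot: [-2.261, 1.564, 2.675]
contact_force: [-0.6, 0.3, -1.6]
grip_width: 23.6
```

Run:
```python
from h import *
o=get_obs();print(o['tool_pos'],o['contact_force'],o['grip_width'])
s=capture('scene')[:,:,::-1]
cv2.imwrite('pics/c3.png',cv2.convertScaleAbs(cv2.resize(s[60:260,220:400],None,fx=3,fy=3),alpha=1.7))
```

```text
[ 554.5242683  -110.51795049  221.82868372] [-0.64541223  0.29443526 -1.57193547] 23.592916825046753
```

View pics/c3.png

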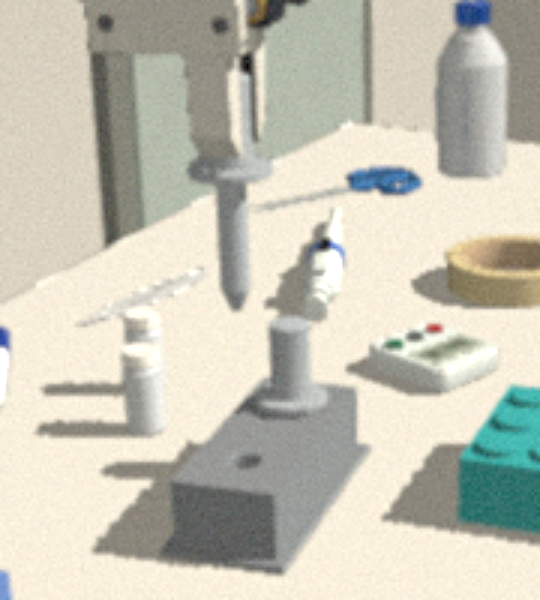

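The long pin is held and clear of the stand, with its tip at scene (299,162). The short pin is still seated. I'll compare the tip and flange pixels with a vertical pin under the TCP.

Run:
```python
from h import *
from scipy.optimize import least_squares
o=get_obs()['tool_pos']
tip=(220+237/3,60+307/3);fl=(220+231/3,60+168/3)
zt=135
print(proj('scene',[[o[0],o[1],zt],[o[0],o[1],zt+76.5]]),tip,fl)
print(np.degrees(np.arctan2(1,1))*0, (np.array([589.5,186,0])-o).round(1))
# tip location, one unknown in x (jaws fix y)
r=least_squares(lambda p:proj('scene',[[p[0],o[1],p[1]]])[0]-tip,[o[0],zt]);print('tip x,z',r.x)
r=least_squares(lambda p:proj('scene',[[p[0],o[1],p[1]]])[0]-fl,[o[0],zt+76]);print('flange x,z',r.x)
```

```text
[[298.93136393 162.98024462]
 [296.83860071 115.94873049]] (299.0, 162.33333333333331) (297.0, 116.0)
0.0 [  35.5  296.4 -220.7]
tip x,z [553.77757259 136.12062042]
flange x,z [553.67437995 211.45191077]
```

The pin hangs vertical under the TCP, with its tip 86 mm below it. Next it goes over the rack.

carry_out(rows=[[2, 15, 0, 0], [4, 40, 0, 0], [8, 70, 0, 0], [12, 100, 0, 0], [16, 130, 0, 0], [20, 160, 0, 0], [24, 190, 0, 0], [28, 220, 0, 0], [31, 250, 0, 0], [34, 275, 0, 0], [35, 290, -5, 0], [36, 296, -15, 0], [36, 296, -25, 0], [36, 296, -30, 0], [36, 296, -30, 0], [36, 296, -30, 0]])

```text
time: 5.25
tool_pos: [589.8, 184.1, 190.0]
tcp_rot: [-2.105, 1.561, 2.829]
contact_force: [-0.5, 0.7, -1.7]
grip_width: 23.5
```

Run:
```python
from h import *
o=get_obs();print(o['tool_pos'],o['contact_force'],o['grip_width'])
s=capture('scene')[:,:,::-1]
p=o['tool_pos'];print(proj('scene',[[p[0],p[1],p[2]-86],[589.5,186,80]]))
cv2.imwrite('pics/c4.png',cv2.convertScaleAbs(cv2.resize(s[160:360,70:250],None,fx=3,fy=3),alpha=1.7))
```

```text
[589.81333282 184.05913796 189.97251886] [-0.50220383  0.6587029  -1.69613254] 23.46507204504316
[[155.51460087 259.26877072]
 [157.78861518 276.35991118]]
```

View pics/c4.png

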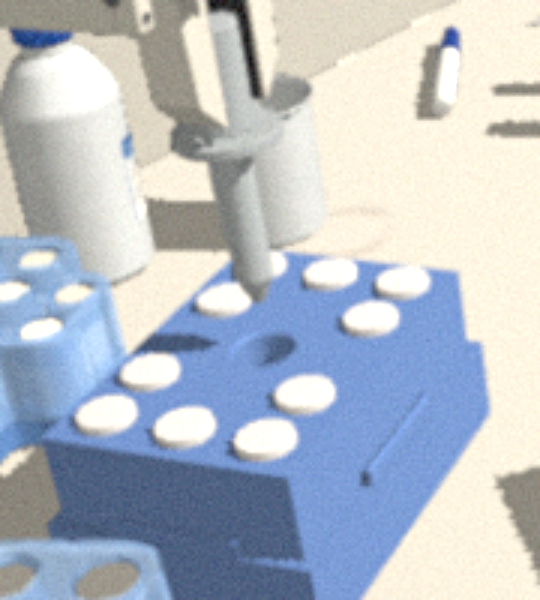

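The tip is at (156,259) and the hole at (157.7,276), matching my predictions within a pixel. Next is a y correction of +2, then a slow descent with the force watched.

carry_out(rows=[[0, 2, 0, 0], [0, 2, -5, 0], [0, 2, -12, 0], [0, 2, -20, 0], [0, 2, -28, 0], [0, 2, -35, 0], [0, 2, -42, 0], [0, 2, -48, 0], [0, 2, -50, 0], [0, 2, -50, 0]])

```text
time: 6.13
tool_pos: [589.8, 186.3, 139.8]
tcp_rot: [-2.119, 1.561, 2.816]
contact_force: [0.0, -0.0, -2.1]
grip_width: 23.8
```

carry_out(rows=[[0, 0, -4, 0], [0, 0, -9, 0], [0, 0, -14, 0], [0, 0, -19, 0], [0, 0, -24, 0], [0, 0, -29, 0], [0, 0, -33, 0], [0, 0, -37, 0], [0, 0, -40, 0], [0, 0, -42, 0], [0, 0, -44, 0], [0, 0, -45, 0], [0, 0, -45, 0]])

```text
time: 7.22
tool_pos: [589.8, 186.3, 94.7]
tcp_rot: [-2.113, 1.561, 2.822]
contact_force: [-0.1, 0.5, -2.1]
grip_width: 23.4
```

Still contact-free, tip about 9 mm up. I'll lower the rest gently.

carry_out(rows=[[0, 0, -1, 0], [0, 0, -2, 0], [0, 0, -3, 0], [0, 0, -3, 0], [0, 0, -3, 0]])

```text
time: 7.63
tool_pos: [590.0, 186.2, 93.0]
tcp_rot: [-2.16, 1.562, 2.774]
contact_force: [-2.3, -0.6, 6.5]
grip_width: 23.5
```

The force rose to +6.5 N, so the flange is seated. I'll open partway and then retreat upwards.

carry_out(hand=50, rows=[[0, 0, 0, 0], [0, 0, 0, 0], [0, 0, 0, 0], [0, 0, 0, 0], [0, 0, 0, 0], [0, 0, 0, 0]])

```text
time: 8.13
tool_pos: [590.0, 186.2, 92.9]
tcp_rot: [-2.144, 1.562, 2.79]
contact_force: [-0.5, -0.7, 0.1]
grip_width: 49.8
```

carry_out(rows=[[0, 0, 10, 0], [0, 0, 30, 0], [0, 0, 60, 0], [0, 0, 90, 0], [0, 0, 115, 0], [-20, -30, 130, 0], [-40, -60, 130, 0], [-60, -95, 130, 0], [-80, -130, 130, 0], [-90, -150, 130, 0], [-90, -150, 130, 0]])

```text
time: 9.05
tool_pos: [498.2, 33.0, 224.1]
tcp_rot: [-2.008, 1.562, 2.923]
contact_force: [0.6, 0.1, 0.5]
grip_width: 50.2
```

Run:
```python
from h import *
o=get_obs();print(o['time'],o['tool_pos'],o['contact_force'])
s=capture('scene')[:,:,::-1];t=capture('top')[:,:,::-1]
print(proj('scene',[[589.5,186,130],[589.5,186,85]]),proj('top',[589.5,186,130]))
im=np.hstack([cv2.resize(s[180:380,60:260],None,fx=2,fy=2),cv2.resize(t[100:300,100:300],None,fx=2,fy=2)])
cv2.imwrite('pics/c5.png',cv2.convertScaleAbs(im,alpha=1.7))
```

```text
9.05 [498.20441359  32.9619988  224.06029699] [0.55038588 0.12271044 0.53758984]
[[151.09497478 241.68871552]
 [157.13377684 272.99965787]] [[168.68109106 180.99167997]]
```

View pics/c5.png

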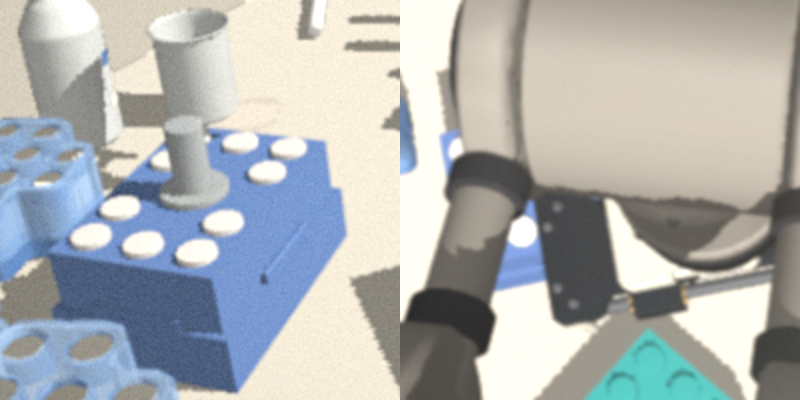

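The scene crop shows the pin upright, with its flange flat on the upper tier and the head top at scene (151.5,242), against a predicted (151,242). The tiers are still stacked and the gripper is clear. Handing in.

```bash
python3 -c "
from plant import *
print(close_job())"
```

```text
the job is handed in; nothing more can be done
None
```

The long pin is in the blue rack with its flange down on the upper tier. I held it until the flange touched (about 6.5 N), then let go and backed the gripper clear. I handed the job in at about 9 s on the robot's clock; no verdict is given.

- **Pin:** the last scene picture shows it upright, with the head top within a pixel of where a fully seated pin should be.
- **Rack:** the tiers are still stacked. I saw no contact force on the way down until the flange seated.
- **Short pin:** it was still in the stand in the picture taken after the lift. I didn't look at it again, but the arm didn't go back near it.
- **Failed or disagreeing checks:**
  - The arm blocked the top camera in the last view, so only the scene camera confirms the final state.
  - An early flange measurement disagreed between the two cameras by about 16 mm. I located the pin by its head instead.

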